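Fit the missing upper front beam to a bench bottle rack

TASK

The small grey bottle rack is missing its upper front beam. Take the long hooked beam lying on the bench, put its two hooks through the empty upper slots of the rack's front uprights and push it straight down until both hooks are locked fully home and the beam sits level and flush on the uprights; let go of it. Leave the shorter hooked beam lying where it is.

Things in the scene. Friction and masses are not known exactly. Their poses are not given: they have to be found in the camera images.
- beam_grip (a point): Loose LONG steel beam, 260 mm long (y), 24 deep (x), 40 high (z), 0.35 kg, resting on its underside. Its grip plate, 12 mm thick (x), 50 wide (y), stands mid-top, 40 to 89 mm above the underside. This point: the plate's middle, 64 mm above the underside; grasp here from above, fingers closing along x. Axes: x towards the hooked back face, y along the beam, z up.
- beam_hooks (a point): On the long beam's back face, midway between its two hooks, at the height of the necks' undersides: 12 mm behind (+x), 34 mm below beam_grip; same axes. Hooks at y = +-100 mm, 10 mm wide, project 16 mm: a 10 mm high neck, then a tongue down to 20 mm below this point; gap between face and tongue 6 mm, flared at the bottom. Fully home, this point lies at rack_seat.
- rack_seat (a point): Fixed grey rack, 235 mm tall: point on its front face, midway between its two front uprights, at the lower edge of the empty upper slots (160 mm up). x points level into the rack, y along its front, z up. Slots at y = +-100 mm, 28 mm wide, 54 high (upward from here), in 4 mm plate, hollow behind. Hooks enter with beam_hooks 20 to 44 mm above here. Lower beam and bottles end 37 mm below.
- short_beam_grip (a point): SHORT hooked beam, a bystander that does not fit: same section, grip plate and hooks, but 170 mm long with hooks 110 mm apart. This point: the middle of its grip plate, 64 mm above its underside. It rests on the bench nearer or farther than the long beam; axes likewise.

How it is judged:
By the outcome, as a careful person would: the job done as asked, in the order asked, and still so for the second after the job is handed in, with the robot touching nothing.
It also fails if it takes over 42 s, if anything falls off the work surface, if the arm or the gripper's body presses on something with over 40 N, if the wrist force passes 120 N, or if a joint passes its speed limit or range.

ROBOT

A 6-joint arm with a two-finger parallel gripper is mounted at the origin on the work surface. World frame = base frame: x ahead of the robot, y to its left, z up, the work surface at z = 0. Lengths are in m, angles in rad, forces in N, time in s.
With the tool pointing down it reaches from about 0.275 to 1 m from the base axis. Payload 8.4 kg.
Tool frame: the origin (TCP) lies at the very end of the fingers, on their centre line; the grasp point (between the pads) lies 19 mm behind it (r.grasp_offset is the distance from the TCP to the grasp point, in m); z points along the fingers, y is the direction in which the jaws open and shut (so a half turn about z gives the same grasp; the last joint's range is limited). The gripper opens to 85 mm and grips with 20 to 120 N. Pads are 22 mm wide; open, the fingers measure 114 mm over their backs; the gripper's body (76 mm by 85 mm) begins 54 mm behind the grasp point. The pads swing forward as they close: fully open they stand 13 mm farther back than shut.
Start: joints at [-1.202, 0.353, 1.633, -0, 1.155, -0.002], TCP at [0.226, -0.583, 0.231] pointing down, gripper open.
Joint ranges: [-2.63, 2.63], [-0.92, 2.1], [0.06, 2.66], [-1.3, 4.44], [0, 2.69], [-3.02, 3.02]. Speed limits (rad/s): [2.22, 2.22, 2.79, 3.14, 3.14, 3.14].

INTERFACE

Orientations are given as a rotation vector (axis times angle).
In Python, from rig import r gives the robot as it stands.
- The arm moves only by the shell command python3 -m inch 'ROWS' [FORCE]. ROWS is JSON, a list of rows, each a list of 3 entries, a list of its own where there are three numbers: the finger opening in m, from 0 to 0.0854, then the shift along the world's x, y, z in m, then the turn about the world's z in degrees. In form: [[fingers, [dx, dy, dz], spin], ...]. A call has 1 to 8 rows; each row shifts and turns the commanded pose from where the row before left it; what a row does not reach is not made up. A row lasts 1/8 s, in which the tool goes at most 62.5 mm and 10.7 degrees, less where a joint would pass 70% of its speed; a pose out of reach is approached as far as the arm can. A call with a gripper value outside its range is refused whole. The fingers move at their own pace and stop on an object; FORCE is the grip in N (left out, the last holds). Time passes only in rows, so rows that do not move let the fingers close. It gives the time, the measured TCP pose, the force and the opening at its end, in the units of the state.
- r.read_state(): the state, without advancing time (a new reading comes with each control period).
- r.snapshot(name): name is "scene" or "top" or "wrist"; returns a dict with "color" (384x512x3 uint8, red, green, blue), "fx", "fy", "cx", "cy" (pixels), "eye" and "rotation" of the camera in the world; the wrist camera has in their place "mount" (4x4, takes a point from camera to tool coordinates, whose origin is the TCP and whose axes are the flange's). Camera axes: x right, y up, looking along -z (the intrinsics and any distortion apply to the point x, -y, -z); pixel columns grow to the right and rows downward; lengths in m; the calibration is good to about 2 mm. A picture is of the moment at which its call begins: read the wrist's pose just before it. There is no depth.
- r.job_done(): hands the job in, once; it reports no verdict.
Trained networks look in the newest picture that a camera, given by its name, has taken for a name from the list of things; names that differ only in an ending like _2 or _b are one class to them, and where a whole thing is asked for, a point or a joint stands for the part that bears it (a point fixed in the world has none). Each returns a list of dicts, best first, with "score" (0 to 1); they miss things now and then, are a little off and sometimes report something else, mostly with a low value. They report only what shows in the picture. A call takes as long as a camera call.
- r.regions_of(camera, name): "region" (384x512 bool, what is visible of it) and "pixel" ([column, row] in pixels, amid what is visible of it).
- r.pinpoint(camera, name): "pixel" ([column, row] in pixels: a listed point, or the origin of a listed thing).
The state is a dict: "time": time; "qpos": joint angles; "joint_vel": joint speeds; "effort": joint torques, N m; "position": TCP position; "tcp_rot": TCP orientation; "ft_force": force on the tool from outside, world axes, zero at the start; "wrist_torque": the same for the moment, N m; "finger_gap": opening from 0.0 (shut) to 1.0 (fully open).
Only numpy, scipy, OpenCV 4.12 (cv2) and the standard library are available. Lean on these libraries where they do the work, as an engineer would, in place of code of your own. Each camera call takes 0.05 s, during which the arm holds its last target.

## Working session

There is one attempt and no reset: what is moved stays moved. The work goes in short steps, Python scripts to look and compute and a shell command to move; the robot and the scene stay as the last step left them, time stands still between calls to the robot, and variables do not carry over. Pictures are saved under pics/ and viewed, and the job is handed in when it is done.

```bash
mkdir -p pics; ls
cat > h.py <<'E'
import numpy as np,cv2
from rig import r
def snap(c,fn=None):
    st=r.read_state(); s=r.snapshot(c)
    if fn: cv2.imwrite('pics/'+fn,s['color'][:,:,::-1])
    return s,st
E
python3 - <<'E'
from h import *
for c in ['scene','top','wrist']:
    s,st=snap(c,c+'0.png')
    print(c,{k:(np.round(v,4).tolist() if k!='color' else 0) for k,v in s.items()})
    for n in ['beam_grip','beam_hooks','rack_seat','short_beam_grip']:
        print(n,[(np.round(d['pixel'],1).tolist(),round(d['score'],2)) for d in r.pinpoint(c,n)][:3])
print(r.read_state())
E
```

```text
pics
scene {'color': 0, 'fx': 477.2857, 'fy': 477.2857, 'cx': 249.2799, 'cy': 191.5636, 'eye': [1.2002, -0.5755, 0.719], 'rotation': [0.9062, 0.4182, 0.8092]}
beam_grip [([138.6, 238.5], 0.84)]
beam_hooks [([143.1, 248.1], 0.92)]
rack_seat [([306.6, 144.8], 0.73)]
short_beam_grip [([175.6, 289.6], 0.74)]
top {'color': 0, 'fx': 429.5099, 'fy': 429.5099, 'cx': 249.169, 'cy': 194.9586, 'eye': [0.3882, -0.0431, 0.8493], 'rotation': [0.1735, -0.1727, -1.5647]}
beam_grip [([363.6, 255.5], 0.92)]
beam_hooks [([359.2, 251.5], 0.56)]
rack_seat []
short_beam_grip [([373.0, 164.7], 0.8)]
wrist {'color': 0, 'fx': 344.4891, 'fy': 344.4891, 'cx': 257.7075, 'cy': 191.0732, 'mount': [[0.0002, 0.9623, 0.2721, 0.0701], [1.0, -0.0001, -0.0002, 0.0002], [-0.0002, 0.2721, -0.9623, -0.1428], [0.0, 0.0, 0.0, 1.0]]}
beam_grip []
beam_hooks []
rack_seat []
short_beam_grip []
{'time': 0.75, 'qpos': array([-1.20241748e+00,  3.53012288e-01,  1.63340672e+00,  7.23455846e-06,
        1.15519644e+00, -2.38895482e-03]), 'joint_vel': array([-0.00094541,  0.00036348, -0.00077901,  0.00092142,  0.00065667,
       -0.00053291]), 'effort': array([-2.38930101e-03, -6.05073166e+01, -3.42416704e+01, -2.20924894e-04,
        1.07245687e-03,  1.73537803e-06]), 'position': array([ 0.22646508, -0.5825264 ,  0.23127041]), 'tcp_rot': array([-3.08774086e+00, -5.79061659e-01, -3.70768789e-06]), 'ft_force': array([-0.37068907, -0.1850427 ,  0.44904131]), 'wrist_torque': array([-0.05729636,  0.020318  ,  0.06510535]), 'finger_gap': 0.9998310945381674}
```

View pics/scene0.png

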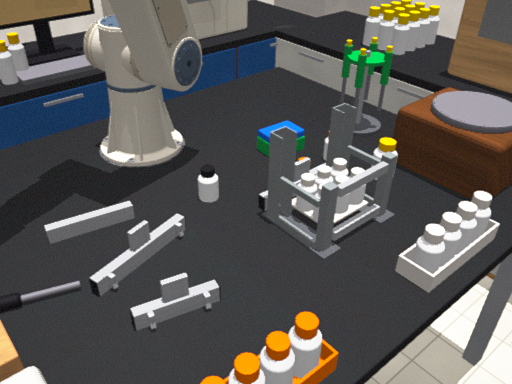

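View pics/top0.png

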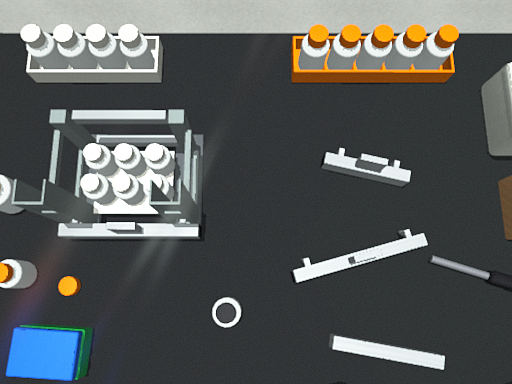

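View pics/wrist0.png

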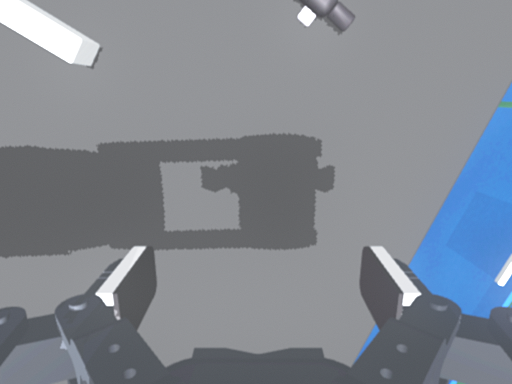

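```bash
cat >> h.py <<'E'
from scipy.spatial.transform import Rotation as R
def cam(s,st):
    if 'mount' in s:
        T=np.eye(4);T[:3,:3]=R.from_rotvec(st['tcp_rot']).as_matrix();T[:3,3]=st['position']
        T=T@np.array(s['mount']); return T[:3,:3],T[:3,3]
    return R.from_rotvec(s['rotation']).as_matrix(),np.array(s['eye'])
def ray(s,st,p):
    M,e=cam(s,st); d=M@np.array([(p[0]-s['cx'])/s['fx'],-(p[1]-s['cy'])/s['fy'],-1]); return e,d/np.linalg.norm(d)
def atz(s,st,p,z):
    e,d=ray(s,st,p); return e+d*(z-e[2])/d[2]
def proj(s,st,X):
    M,e=cam(s,st); c=M.T@(np.array(X)-e); return np.array([s['cx']+s['fx']*c[0]/-c[2], s['cy']-s['fy']*c[1]/-c[2]])
def tri(rays):
    A=sum(np.eye(3)-np.outer(d,d) for e,d in rays); b=sum((np.eye(3)-np.outer(d,d))@e for e,d in rays)
    X=np.linalg.solve(A,b); return X,[np.linalg.norm((np.eye(3)-np.outer(d,d))@(X-e)) for e,d in rays]
E
python3 - <<'E'
from h import *
S,ss=snap('scene');T,ts=snap('top')
# distortion keys?
print([k for k in S],[k for k in T])
for n in ['beam_grip','beam_hooks','short_beam_grip']:
    a=r.pinpoint('scene',n);b=r.pinpoint('top',n)
    if a and b:
        X,e=tri([ray(S,ss,a[0]['pixel']),ray(T,ts,b[0]['pixel'])]);print(n,X.round(4),np.round(e,4), atz(T,ts,b[0]['pixel'],.064 if 'grip' in n else .03).round(4))
a=r.pinpoint('scene','rack_seat')[0]['pixel'];print('seat',atz(S,ss,a,.16))
# top features
for p in [(295,277),(427,240),(307,262),(405,234),(381,162)]: print(p,atz(T,ts,p,.04).round(4))
for p in [(60,232),(200,232)]: print('lower',p,atz(T,ts,p,.12).round(4))
E
python3 - <<'E'
import cv2
a=cv2.imread('pics/top0.png');cv2.imwrite('pics/topA.png',cv2.resize(a[90:250,30:220],None,fx=4,fy=3.6))
cv2.imwrite('pics/topB.png',cv2.resize(a[220:300,280:440],None,fx=5,fy=5))
E
```

```text
['color', 'fx', 'fy', 'cx', 'cy', 'eye', 'rotation'] ['color', 'fx', 'fy', 'cx', 'cy', 'eye', 'rotation']
beam_grip [ 0.4528 -0.2506  0.0642] [0.0001 0.0001] [ 0.4527 -0.2508  0.064 ]
beam_hooks [ 0.4649 -0.2506  0.0331] [0.0033 0.0033] [ 0.4669 -0.2485  0.03  ]
short_beam_grip [ 0.6255 -0.2724  0.0628] [0.0008 0.0008] [ 0.6247 -0.2727  0.064 ]
seat [0.51814702 0.17697231 0.16      ]
(295, 277) [ 0.4138 -0.1275  0.04  ]
(427, 240) [ 0.4822 -0.3781  0.04  ]
(307, 262) [ 0.4413 -0.1506  0.04  ]
(405, 234) [ 0.4936 -0.3375  0.04  ]
(381, 162) [ 0.6356 -0.3018  0.04  ]
lower (60, 232) [0.4871 0.2802 0.12  ]
lower (200, 232) [0.4869 0.0412 0.12  ]
```

View pics/topA.png

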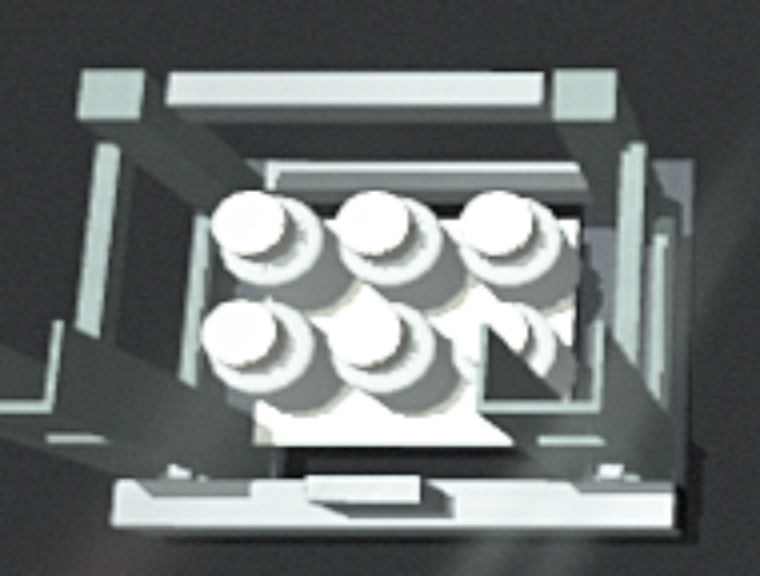

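View pics/topB.png

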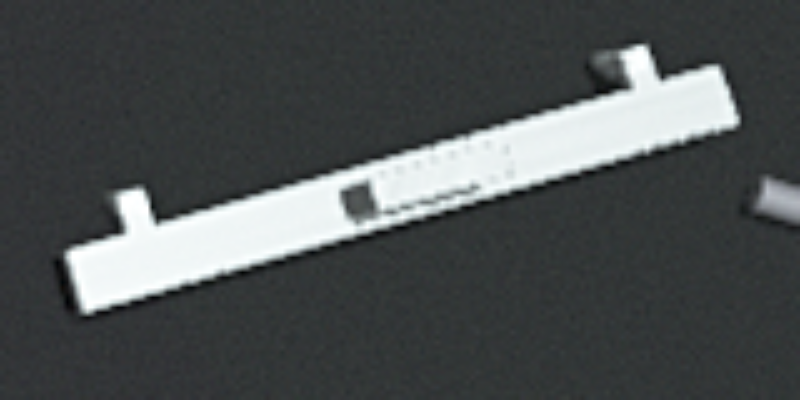

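Run:
```python
import cv2
a=cv2.imread('pics/top0.png');cv2.imwrite('pics/tA.png',cv2.resize(a[170:245,5:105],None,fx=8,fy=8,interpolation=cv2.INTER_CUBIC));cv2.imwrite('pics/tB.png',cv2.resize(a[160:235,120:220],None,fx=8,fy=8,interpolation=cv2.INTER_CUBIC))
a=cv2.imread('pics/scene0.png');cv2.imwrite('pics/sA.png',cv2.resize(a[95:255,250:410],None,fx=3.75*1.25,fy=3.75,interpolation=cv2.INTER_CUBIC))
```

```text
(no output)
```

View pics/tA.png

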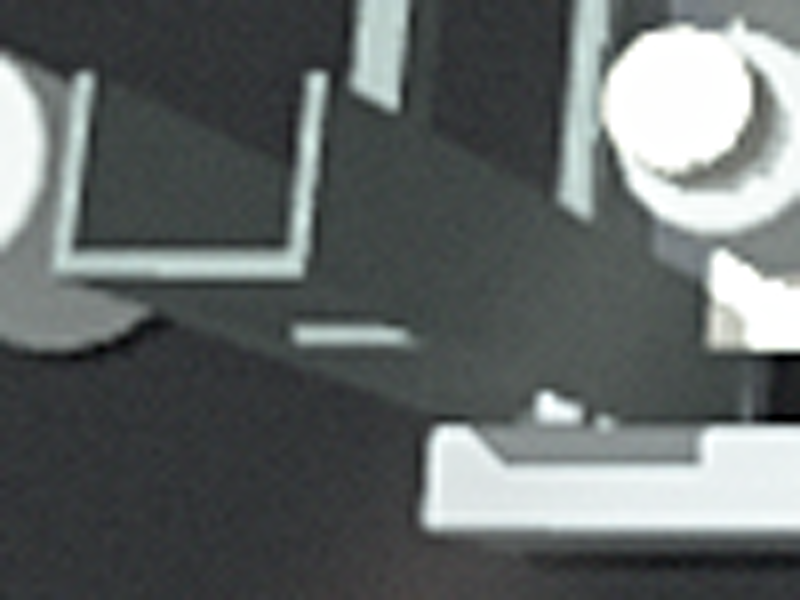

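View pics/tB.png

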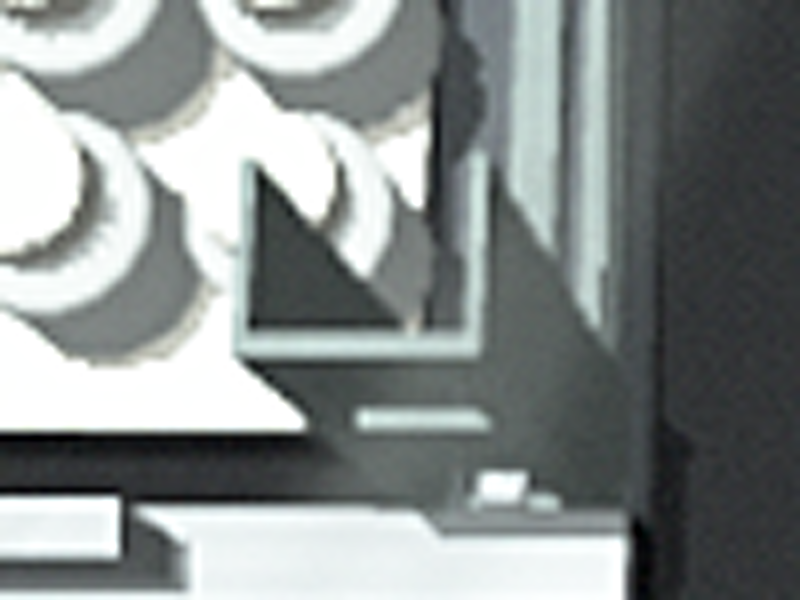

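View pics/sA.png

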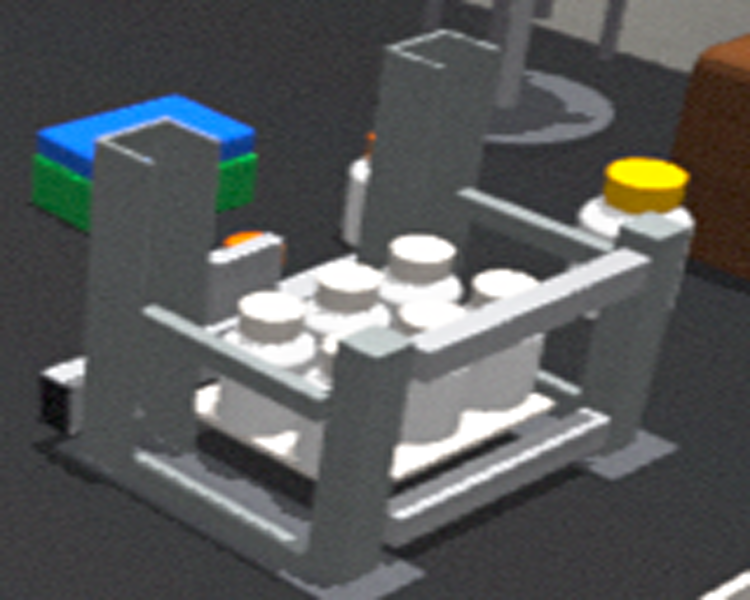

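Run:
```python
from h import *
T,ts=snap('top');S,ss=snap('scene')
f=lambda x,y,ox,oy:((x+.5)/8-.5+ox,(y+.5)/8-.5+oy)
for n,p in dict(Al=(57,275,5,170),Ar=(303,275,5,170),Bl=(237,357,120,160),Br=(480,357,120,160)).items(): print(n,f(*p),atz(T,ts,f(*p),.235).round(4))
for n,p in dict(Asl=(293,346,5,170),Asr=(410,346,5,170),Bsl=(357,430,120,160),Bsr=(490,430,120,160)).items(): print(n,atz(T,ts,f(*p),.160).round(4))
for n,p in dict(low=(425,530,5,170),lowR=(628,600,120,160)).items(): print(n,atz(T,ts,f(*p),.07).round(4))
# scene corners
for p in [(98,140),(170,120),(385,45),(447,30)]:
    print('sc',atz(S,ss,((p[0]+.5)/4.6875-.5+250,(p[1]+.5)/3.75-.5+95),.235).round(4))
a=cv2.cvtColor(T['color'],cv2.COLOR_RGB2GRAY)
m=r.regions_of('top','beam_grip')[0]['region'].astype(np.uint8); 
m=cv2.morphologyEx(m,cv2.MORPH_OPEN,np.ones((5,5)))
print(cv2.minAreaRect(np.argwhere(m)[:,::-1].astype(np.float32)))
# edge-based yaw of beam: front edge line at z=.04
pts=np.array([[66,250],[720,65]])/5; q=[atz(T,ts,p+[280,220],.04) for p in pts]; d=q[0]-q[1];print('yaw back edge',np.degrees(np.arctan2(-d[0],d[1])))
pts=np.array([[85,313],[740,124]])/5; q=[atz(T,ts,p+[280,220],.04) for p in pts]; d=q[0]-q[1];print('yaw front edge',np.degrees(np.arctan2(-d[0],d[1])),[x.round(4) for x in q])
```

```text
Al (11.6875, 203.9375) [0.5127 0.3037 0.235 ]
Ar (42.4375, 203.9375) [0.5127 0.2588 0.235 ]
Bl (149.1875, 204.1875) [0.5122 0.103  0.235 ]
Br (179.5625, 204.1875) [0.5121 0.0587 0.235 ]
Asl [0.5131 0.2962 0.16  ]
Asr [0.5131 0.2723 0.16  ]
Bsl [0.5121 0.0957 0.16  ]
Bsr [0.5121 0.0686 0.16  ]
low [0.4869 0.306  0.07  ]
lowR [0.489  0.0504 0.07  ]
sc [0.5137 0.0596 0.235 ]
sc [0.5162 0.1034 0.235 ]
sc [0.5085 0.263  0.235 ]
sc [0.5131 0.306  0.235 ]
((358.188720703125, 253.16036987304688), (21.016162872314453, 139.83303833007812), 74.05460357666016)
yaw back edge 15.448405928416564
yaw front edge 15.64109321004635 [array([ 0.4036, -0.131 ,  0.04  ]), array([ 0.4731, -0.3792,  0.04  ])]
```

```bash
python3 -m inch '[[0.06,[0.028,0.041,-0.005],10.5],[0.06,[0.028,0.041,-0.005],10.5],[0.06,[0.028,0.041,-0.005],10.5],[0.06,[0.028,0.041,-0.005],10.5],[0.06,[0.028,0.041,-0.005],10.5],[0.06,[0.028,0.041,-0.005],10.5],[0.06,[0.028,0.041,-0.005],10.5],[0.06,[0.028,0.041,-0.005],10.5]]' 60; python3 -m inch '[[0.06,[0,0,0],0]]'
python3 - <<'E'
from h import *
s,st=snap('wrist','w1.png')
print(st['time'],st['position'],R.from_rotvec(st['tcp_rot']).as_matrix().round(4).tolist(),st['qpos'])
y=R.from_rotvec(st['tcp_rot']).as_matrix()[:,1];print(np.degrees(np.arctan2(y[1],y[0])))
S,ss=snap('scene')
for n in ['beam_grip','beam_hooks']:
    d=r.pinpoint('wrist',n)
    for q in d[:1]: print(n,q,atz(s,st,q['pixel'],.064 if 'grip' in n else .03))
E
```

```text
time: 2.35
position: [0.4514, -0.2532, 0.1914]
tcp_rot: [1.899, 2.502, 0.0]
ft_force: [0.3, 0.2, 0.6]
finger_gap: 0.702
time: 2.48
position: [0.4518, -0.2521, 0.1911]
tcp_rot: [-1.9, -2.501, -0.001]
ft_force: [-0.4, -0.1, -0.3]
finger_gap: 0.708
2.475 [ 0.45180516 -0.25209765  0.19107536] [[-0.2683, 0.9633, 0.0001], [0.9633, 0.2683, 0.0006], [0.0006, 0.0002, -1.0]] [-5.12205252e-01  2.31851219e-01  1.90151173e+00  6.38469630e-04
  1.00847156e+00 -7.84157890e-01]
15.562227676466884
beam_grip {'pixel': [261.6, 182.8], 'score': 0.92} [ 0.45612531 -0.25136903  0.064     ]
beam_hooks {'pixel': [270.3, 175.7], 'score': 0.75} [ 0.46469523 -0.25119148  0.03      ]
```

View pics/w1.png

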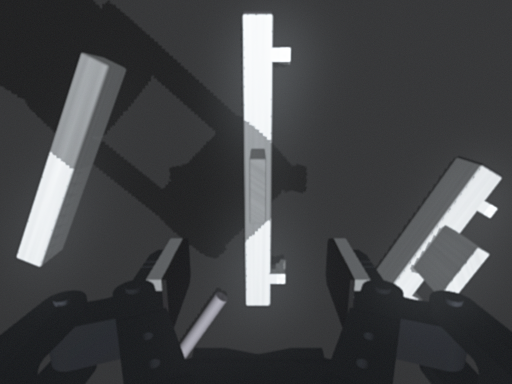

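```bash
python3 -m inch '[[0.06,[0.001,0.001,-0.045],0],[0.06,[0,0,-0.045],0],[0.06,[0,0,-0.035],0],[0.06,[0,0,-0.018],0],[0.06,[0,0,0],0]]' 80;python3 -m inch '[[0,[0,0,0],0],[0,[0,0,0],0],[0,[0,0,0],0],[0,[0,0,0],0]]' 90
```

```text
time: 3.3
position: [0.45, -0.2541, 0.0472]
tcp_rot: [-1.909, -2.492, 0.001]
ft_force: [-0.1, 0.3, 0.5]
finger_gap: 0.702
time: 3.8
position: [0.4522, -0.254, 0.0493]
tcp_rot: [1.906, 2.495, 0.0]
ft_force: [0.2, 0.1, 6.8]
finger_gap: 0.128
```

```bash
python3 -m inch '[[0,[0,0,0.02],0],[0,[0,0,0.045],0],[0,[0,0.01,0.055],0],[0,[0,0.04,0.04],-4],[0,[0,0.055,0],-4],[0,[0,0.055,0],-4],[0,[0,0.055,0],-3.7],[0,[0,0.055,0],0]]';python3 -m inch '[[0,[0,0.055,0],0],[0,[0,0.055,0],0],[0,[0,0.04,0],0],[0,[0,0.014,0],0],[0,[0,0,0],0],[0,[0,0,0],0]]'
cat > chk.py <<'E'
from h import *
import sys
t=sys.argv[1]
for c in ['scene','top','wrist']:
    s,st=snap(c,c+t+'.png')
    for n in ['beam_grip','beam_hooks','rack_seat']:
        for q in r.pinpoint(c,n)[:1]:
            print(c,n,np.round(q['pixel'],1),round(q['score'],2))
            np.save(f'/tmp/{c}_{n}.npy',np.array(ray(s,st,q['pixel'])))
print(st['time'],st['position'],st['ft_force'],st['finger_gap'],st['qpos'])
y=R.from_rotvec(st['tcp_rot']).as_matrix()[:,1];print('yaw',np.degrees(np.arctan2(y[1],y[0])))
E
rm -f /tmp/*.npy; python3 chk.py 2
python3 - <<'E'
import sys;sys.path.insert(0,'.')
from h import *
import glob
for n in ['beam_grip','beam_hooks']:
    L=[np.load(f) for f in glob.glob(f'/tmp/*_{n}.npy')]
    if len(L)>1: print(n,tri(L))
E
```

```text
time: 4.8
position: [0.4509, 0.0182, 0.2084]
tcp_rot: [2.231, 2.211, 0.0]
ft_force: [2.0, 0.2, -3.4]
finger_gap: 0.129
time: 5.55
position: [0.4512, 0.1793, 0.2081]
tcp_rot: [2.231, 2.212, -0.001]
ft_force: [0.1, -0.2, -3.8]
finger_gap: 0.13
scene beam_grip [289.6 113.8] 0.81
scene beam_hooks [289.  124.9] 0.86
scene rack_seat [307.6 146.1] 0.6
top beam_grip [ 93.5 247.2] 0.94
top beam_hooks [102.4 241.2] 0.87
top rack_seat [109.6 210.8] 0.87
wrist beam_grip [259.4 265.7] 0.88
wrist beam_hooks [280.7 231.3] 0.89
wrist rack_seat [362.8 217.5] 0.75
5.95 [0.45152445 0.18014722 0.20830383] [ 0.05572308 -0.00482078 -3.24803574] 0.13273493132771483 [ 3.76544495e-01  1.62176590e-01  1.94691551e+00 -1.17834381e-05
  1.03250892e+00  3.85074295e-01]
yaw -0.48837539517211903
beam_grip (array([0.45147938, 0.1811811 , 0.22100164]), [np.float64(0.0031027176063474155), np.float64(0.001953542461784964), np.float64(0.002821542569581569)])
beam_hooks (array([0.46066631, 0.17975992, 0.19272604]), [np.float64(0.0029543635033619535), np.float64(0.00507906104033506), np.float64(0.007740081265035022)])
```

View pics/scene2.png

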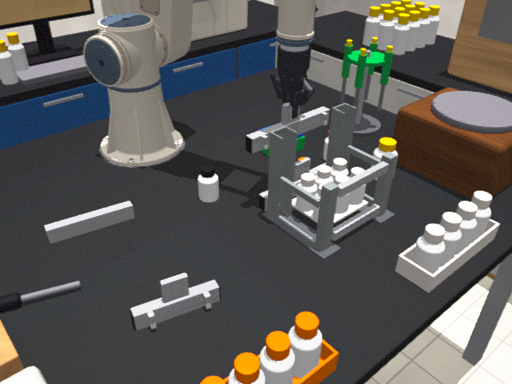

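View pics/top2.png

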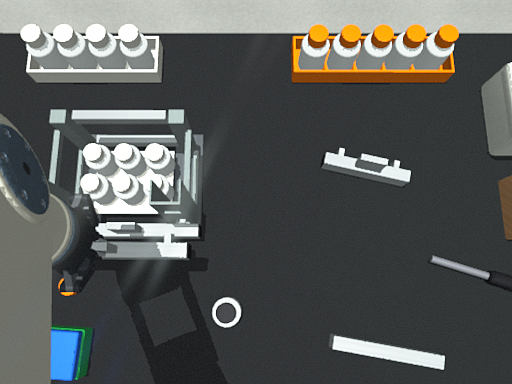

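View pics/wrist2.png

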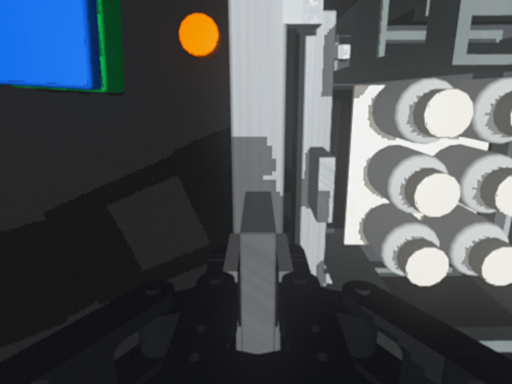

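Run:
```python
import cv2
a=cv2.imread('pics/top2.png');cv2.imwrite('pics/t2B.png',cv2.resize(a[190:265,115:215],None,fx=8,fy=8,interpolation=cv2.INTER_CUBIC))
a=cv2.imread('pics/scene2.png');cv2.imwrite('pics/s2.png',cv2.resize(a[95:220,235:375],None,fx=5,fy=4.8,interpolation=cv2.INTER_CUBIC))
```

```text
(no output)
```

View pics/t2B.png

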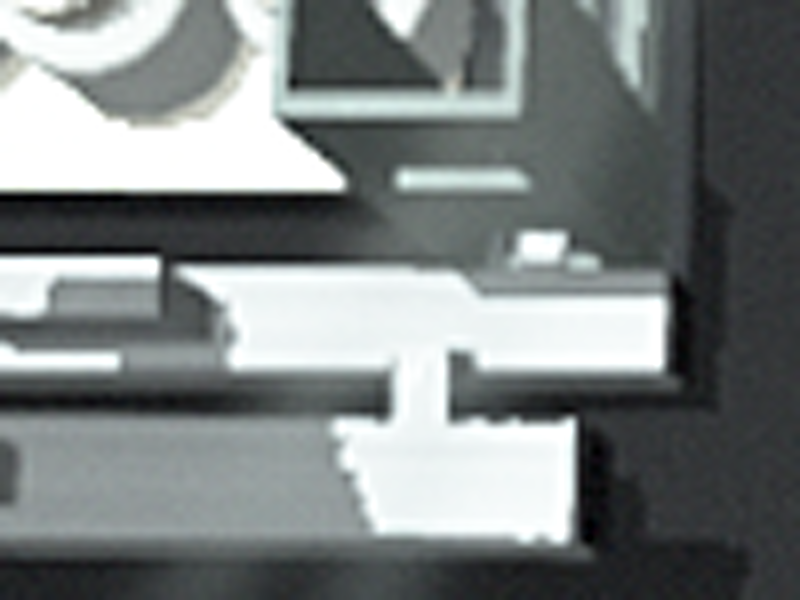

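View pics/s2.png

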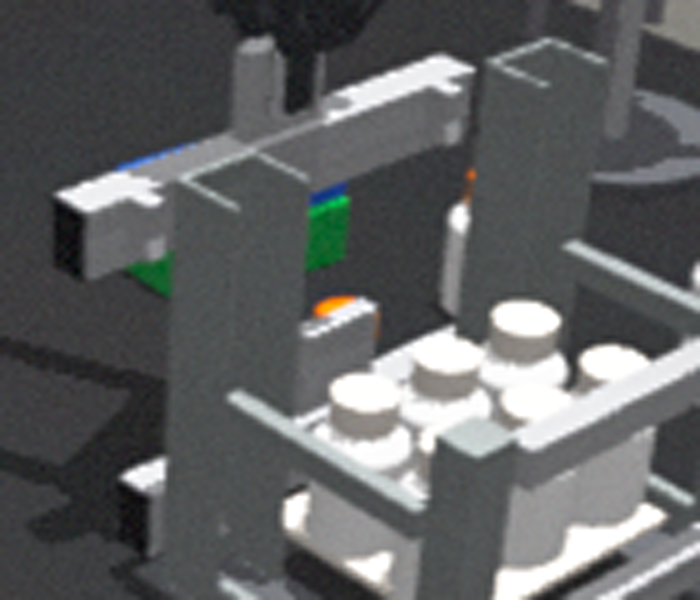

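Run:
```python
from h import *
T,ts=snap('top')
f=lambda x,y:((x+.5)/8-.5+115,(y+.5)/8-.5+190)
for n,p,z in [('hook',(421,395),.197),('backedge',(520,419),.197),('backL',(20,411),.197),('end',(577,480),.197),('slotL',(395,190),.16),('slotR',(530,190),.16),('frontR',(570,541),.197),('frontL',(10,541),.197)]: print(n,atz(T,ts,f(*p),z).round(4))
a=cv2.cvtColor(T['color'],cv2.COLOR_RGB2GRAY).astype(int)
for c in [120,130,140,150,155]: print(c,a[232:265,c].tolist())
```

```text
hook [0.4659 0.082  0.197 ]
backedge [0.4613 0.063  0.197 ]
backL [0.4629 0.158  0.197 ]
end [0.4497 0.0518 0.197 ]
slotL [0.5121 0.0961 0.16  ]
slotR [0.5121 0.0686 0.16  ]
frontR [0.4383 0.0528 0.197 ]
frontL [0.4384 0.1583 0.197 ]
120 [104, 127, 237, 248, 155, 82, 74, 34, 21, 72, 134, 151, 150, 146, 146, 150, 146, 153, 153, 151, 150, 146, 147, 153, 154, 118, 88, 67, 27, 30, 31, 29, 35]
130 [105, 135, 150, 136, 107, 88, 73, 35, 26, 56, 126, 154, 151, 149, 146, 150, 151, 154, 153, 154, 151, 150, 149, 152, 153, 121, 90, 71, 30, 42, 41, 45, 44]
140 [102, 136, 155, 149, 113, 92, 72, 39, 31, 49, 126, 156, 153, 147, 147, 151, 154, 151, 156, 152, 152, 154, 151, 154, 155, 124, 104, 94, 72, 69, 71, 74, 72]
150 [243, 243, 250, 241, 159, 100, 96, 80, 86, 88, 136, 162, 161, 155, 155, 159, 156, 159, 159, 157, 156, 153, 157, 156, 149, 124, 96, 75, 50, 48, 49, 43, 44]
155 [242, 242, 247, 237, 164, 113, 111, 90, 91, 97, 133, 149, 148, 150, 146, 152, 154, 152, 156, 155, 151, 153, 155, 154, 157, 124, 94, 83, 55, 54, 60, 55, 56]
```

```bash
python3 -m inch '[[0,[0.015,0,0],0],[0,[0.01,0,0],0],[0,[0.008,0,0],0],[0,[0.006,0,0],0],[0,[0.004,0,0],0],[0,[0,0,0],0]]'; python3 -m inch '[[0,[0.002,0,0],0],[0,[0,0,0],0]]';python3 -m inch '[[0,[0.002,0,0],0],[0,[0,0,0],0]]'
```

```text
time: 6.95
position: [0.4946, 0.1804, 0.2082]
tcp_rot: [-2.23, -2.212, 0.0]
ft_force: [-0.7, -0.5, -3.9]
finger_gap: 0.128
time: 7.2
position: [0.4965, 0.1805, 0.2084]
tcp_rot: [2.23, 2.213, 0.0]
ft_force: [0.6, -0.1, -3.0]
finger_gap: 0.124
time: 7.45
position: [0.4986, 0.1805, 0.2083]
tcp_rot: [2.23, 2.213, 0.0]
ft_force: [0.4, 0.1, -3.1]
finger_gap: 0.126
```

```bash
python3 -m inch '[[0,[0.001,0,0],0],[0,[0,0,0],0]]';python3 -m inch '[[0,[0.001,0,0],0],[0,[0,0,0],0]]';python3 -m inch '[[0,[0.001,0,0],0],[0,[0,0,0],0]]'; python3 chk.py 3
```

```text
time: 7.7
position: [0.4995, 0.1805, 0.2083]
tcp_rot: [2.23, 2.213, 0.0]
ft_force: [0.1, 0.1, -4.1]
finger_gap: 0.128
time: 7.95
position: [0.5006, 0.1805, 0.2083]
tcp_rot: [2.23, 2.213, 0.0]
ft_force: [-0.8, -0.6, -3.4]
finger_gap: 0.127
time: 8.2
position: [0.5013, 0.1804, 0.2082]
tcp_rot: [-2.23, -2.213, 0.001]
ft_force: [-0.4, -0.4, -2.0]
finger_gap: 0.13
scene beam_grip [302.2 122.5] 0.83
scene beam_hooks [306.3 133.6] 0.85
scene rack_seat [310.2 144.1] 0.86
top beam_grip [ 96.3 212.3] 0.91
top beam_hooks [105.5 210. ] 0.6
top rack_seat [112.  213.4] 0.96
wrist beam_grip [258.3 264.8] 0.79
wrist beam_hooks [281.5 235. ] 0.96
wrist rack_seat [278.3 215.4] 0.98
8.6 [0.50133701 0.18044162 0.20821452] [-1.41269915 -0.82183807 -3.57133305] 0.12833571709934238 [ 3.42675640e-01  2.35243420e-01  1.85346248e+00 -9.62713606e-06
  1.05320226e+00  3.50508595e-01]
yaw -0.4485232326144676
```

Run:
```python
import cv2,numpy as np
a=cv2.imread('pics/top3.png');b=cv2.imread('pics/scene3.png');w=cv2.imread('pics/wrist3.png')
A=cv2.resize(a[170:240,100:200],None,fx=4,fy=4,interpolation=cv2.INTER_CUBIC)
B=cv2.resize(b[95:195,250:350],None,fx=4,fy=4,interpolation=cv2.INTER_CUBIC)
W=cv2.resize(w[0:230,200:400],None,fx=2,fy=2)
C=np.zeros((600,800,3),np.uint8);C[:280,:400]=A;C[:400,400:]=B;C[285:585,:400]=W[:300]
cv2.imwrite('pics/c3.png',C)
```

```text
(no output)
```

View pics/c3.png

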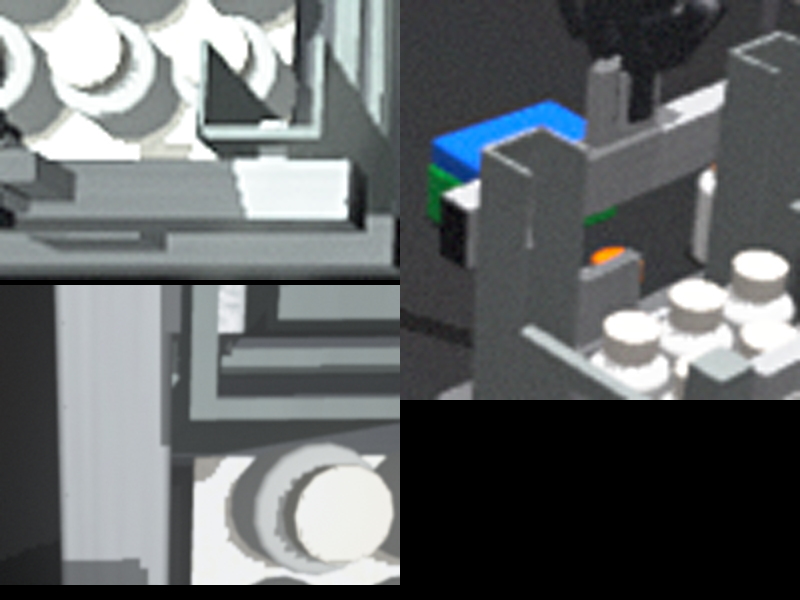

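The hooks are inside the uprights: one tongue shows within the left channel in the wrist crop. Now I'll press lightly against the face.

```bash
python3 -m inch '[[0,[0.001,0,0],0],[0,[0,0,0],0]]';python3 -m inch '[[0,[0.001,0,0],0],[0,[0,0,0],0]]'
```

```text
time: 9.05
position: [0.5016, 0.1804, 0.2082]
tcp_rot: [-2.229, -2.212, 0.002]
ft_force: [-4.9, -0.9, -0.3]
finger_gap: 0.127
time: 9.3
position: [0.5018, 0.1804, 0.2081]
tcp_rot: [-2.229, -2.211, 0.005]
ft_force: [-8.7, -1.6, 2.1]
finger_gap: 0.129
```

```bash
python3 -m inch '[[0,[-0.0015,0,0],0],[0,[0,0,-0.004],0],[0,[0,0,-0.004],0],[0,[0,0,-0.003],0],[0,[0,0,0],0]]';python3 -m inch '[[0,[0,0,-0.002],0],[0,[0,0,0],0]]';python3 -m inch '[[0,[0,0,-0.002],0],[0,[0,0,0],0]]'
```

```text
time: 9.93
position: [0.5016, 0.1805, 0.1967]
tcp_rot: [-2.23, -2.212, 0.001]
ft_force: [-3.5, 0.6, -5.5]
finger_gap: 0.13
time: 10.18
position: [0.5017, 0.1805, 0.195]
tcp_rot: [-2.23, -2.212, 0.001]
ft_force: [-4.4, -0.4, -3.6]
finger_gap: 0.131
time: 10.42
position: [0.5017, 0.1805, 0.1932]
tcp_rot: [-2.23, -2.212, 0.001]
ft_force: [-5.7, -0.1, -2.3]
finger_gap: 0.132
```

```bash
python3 -m inch '[[0,[0,0,-0.003],0],[0,[0,0,-0.003],0],[0,[0,0,0],0]]';python3 -m inch '[[0,[0,0,-0.003],0],[0,[0,0,0],0]]';python3 -m inch '[[0,[0,0,-0.002],0],[0,[0,0,0],0]]'
```

```text
time: 10.8
position: [0.5016, 0.1804, 0.187]
tcp_rot: [-2.23, -2.212, 0.001]
ft_force: [-4.8, 0.9, -4.2]
finger_gap: 0.128
time: 11.05
position: [0.5016, 0.1805, 0.1841]
tcp_rot: [-2.23, -2.212, 0.001]
ft_force: [-5.5, 0.4, -3.4]
finger_gap: 0.131
time: 11.3
position: [0.5017, 0.1804, 0.1822]
tcp_rot: [-2.23, -2.212, 0.001]
ft_force: [-5.9, -0.0, -3.3]
finger_gap: 0.13
```

```bash
python3 -m inch '[[0,[0,0,-0.002],0],[0,[0,0,0],0]]';python3 -m inch '[[0,[0,0,-0.001],0],[0,[0,0,0],0]]';python3 -m inch '[[0,[0,0,-0.001],0],[0,[0,0,0],0]]';python3 -m inch '[[0,[0,0,-0.001],0],[0,[0,0,0],0]]'
```

```text
time: 11.55
position: [0.5017, 0.1804, 0.1802]
tcp_rot: [-2.23, -2.212, 0.001]
ft_force: [-6.2, 0.4, -1.6]
finger_gap: 0.127
time: 11.8
position: [0.5017, 0.1805, 0.1794]
tcp_rot: [-2.23, -2.212, 0.001]
ft_force: [-6.2, 0.6, -0.4]
finger_gap: 0.126
time: 12.05
position: [0.5016, 0.1805, 0.1793]
tcp_rot: [-2.23, -2.212, 0.001]
ft_force: [-9.5, -0.4, 9.4]
finger_gap: 0.132
time: 12.3
position: [0.5017, 0.1806, 0.1792]
tcp_rot: [-2.23, -2.212, 0.0]
ft_force: [-13.0, -1.2, 19.0]
finger_gap: 0.127
```

```bash
python3 -m inch '[[0,[0,0,-0.001],0],[0,[0,0,0],0]]';python3 -m inch '[[0,[0,0,-0.001],0],[0,[0,0,0],0]]'; python3 chk.py 4;  python3 - <<'E'
import cv2,numpy as np
a=cv2.imread('pics/top4.png');b=cv2.imread('pics/scene4.png');w=cv2.imread('pics/wrist4.png')
C=np.zeros((600,800,3),np.uint8);C[:280,:400]=cv2.resize(a[170:240,100:200],None,fx=4,fy=4,interpolation=cv2.INTER_CUBIC);C[:480,400:]=cv2.resize(b[95:215,250:350],None,fx=4,fy=4,interpolation=cv2.INTER_CUBIC);C[285:585,:400]=cv2.resize(w[0:150,200:400],None,fx=2,fy=2)
cv2.imwrite('pics/c4.png',C)
E
```

```text
time: 12.55
position: [0.5017, 0.1806, 0.1791]
tcp_rot: [-2.23, -2.213, -0.0]
ft_force: [-17.0, -3.2, 29.1]
finger_gap: 0.129
time: 12.8
position: [0.5017, 0.1806, 0.179]
tcp_rot: [-2.23, -2.213, -0.001]
ft_force: [-21.0, -3.6, 38.1]
finger_gap: 0.131
scene beam_grip [303.7 130.1] 0.68
scene beam_hooks [303.3 143.5] 0.67
scene rack_seat [305.5 144.1] 0.97
top beam_grip [102.6 217.2] 0.58
top beam_hooks [112.5 212.3] 0.64
top rack_seat [108.8 212.7] 0.92
wrist beam_grip [260.3 267.3] 0.7
wrist beam_hooks [282.9 232.8] 0.64
wrist rack_seat [280.6 239. ] 0.73
13.2 [0.50169951 0.18057631 0.17900915] [-20.75310744  -3.78236744  38.54720833] 0.13061981021575625 [3.42506650e-01 2.70163588e-01 1.88053587e+00 3.22041044e-04
 9.90454559e-01 3.50254370e-01]
yaw -0.4540291885111313
```

View pics/c4.png

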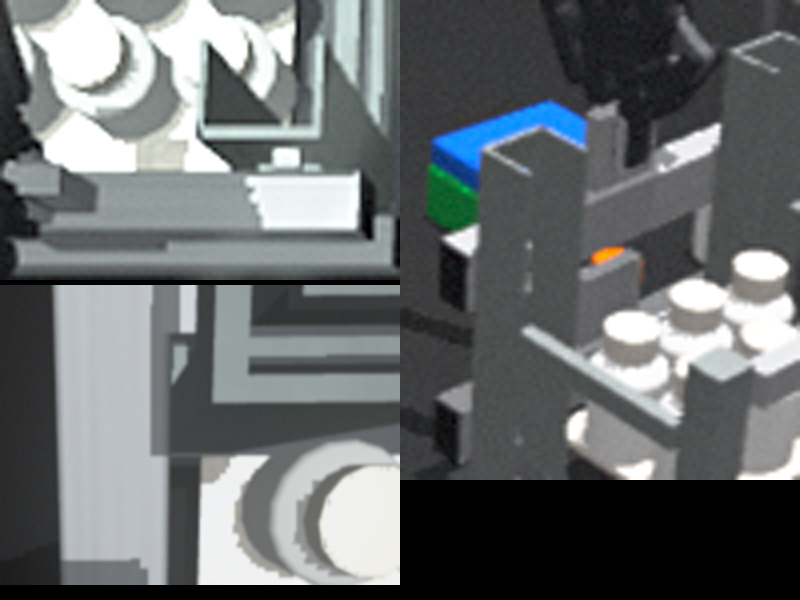

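```bash
python3 -m inch '[[0,[0,0,0.003],0],[0,[0,0,0],0]]'; python3 -m inch '[[0.03,[0,0,0],0],[0.03,[0,0,0],0],[0.03,[0,0,0],0]]'; python3 chk.py 5
```

```text
time: 13.65
position: [0.5017, 0.1805, 0.1793]
tcp_rot: [-2.23, -2.213, 0.0]
ft_force: [-10.1, -0.9, 8.6]
finger_gap: 0.127
time: 14.02
position: [0.5027, 0.1806, 0.1785]
tcp_rot: [2.23, 2.212, 0.002]
ft_force: [1.1, -0.2, 0.8]
finger_gap: 0.355
scene beam_grip [305.4 131.4] 0.67
scene beam_hooks [306.7 142. ] 0.95
top beam_grip [104.7 215.7] 0.84
top beam_hooks [109.  214.8] 0.73
top rack_seat [109.  212.3] 0.61
wrist beam_grip [255.6 267.3] 0.8
wrist beam_hooks [281.4 234. ] 0.93
wrist rack_seat [277.5 238.5] 0.6
14.425 [0.50199054 0.18045459 0.17825442] [-0.26159023 -0.91918973 -0.39216678] 0.35045092020977386 [ 3.42301068e-01  2.71677087e-01  1.88039844e+00 -3.64099433e-05
  9.89531044e-01  3.50329209e-01]
yaw -0.45883312457679676
```

Released with no load. Next I'll retract straight up, move off toward the robot and check.

```bash
python3 -m inch '[[0.03,[0,0,0.015],0],[0.03,[0,0,0.03],0],[0.03,[0,0,0.05],0],[0.03,[0,0,0.05],0],[0.03,[0,-0.05,0.03],0],[0.03,[0,-0.06,0],0],[0.03,[0,-0.06,0],0],[0.03,[0,-0.06,0],0]]'; python3 -m inch '[[0.03,[0,-0.06,0],0],[0.03,[0,-0.05,0],0],[0.03,[0,0,0],0]]'; python3 chk.py 6;  python3 - <<'E'
import cv2,numpy as np
a=cv2.imread('pics/top6.png');b=cv2.imread('pics/scene6.png')
C=np.zeros((600,800,3),np.uint8);C[:400,:400]=cv2.resize(a[150:250,5:205],(400,400*100//100),interpolation=cv2.INTER_CUBIC)[:400];C[:480,400:]=cv2.resize(b[95:215,250:350],None,fx=4,fy=4,interpolation=cv2.INTER_CUBIC)
cv2.imwrite('pics/c6.png',C)
E
```

```text
time: 15.62
position: [0.5017, -0.0513, 0.3548]
tcp_rot: [2.229, 2.212, 0.002]
ft_force: [0.4, -0.6, -0.6]
finger_gap: 0.352
time: 16.0
position: [0.5017, -0.1625, 0.3543]
tcp_rot: [2.234, 2.207, -0.0]
ft_force: [1.2, 0.8, 0.1]
finger_gap: 0.352
scene beam_grip [306.4 129.8] 0.79
scene beam_hooks [302.9 144.5] 0.56
scene rack_seat [309.8 145. ] 0.58
top beam_grip [102.  216.3] 0.56
top beam_hooks [113.2 211.9] 0.85
16.4 [ 0.50208318 -0.15853017  0.35345162] [ 0.85558126  0.24947796 -0.58641561] 0.34806905200285837 [-3.08720259e-01  9.91253100e-02  1.68783801e+00  5.19981222e-05
  1.35449918e+00 -3.02406549e-01]
yaw -0.3623881898822386
```

View pics/c6.png

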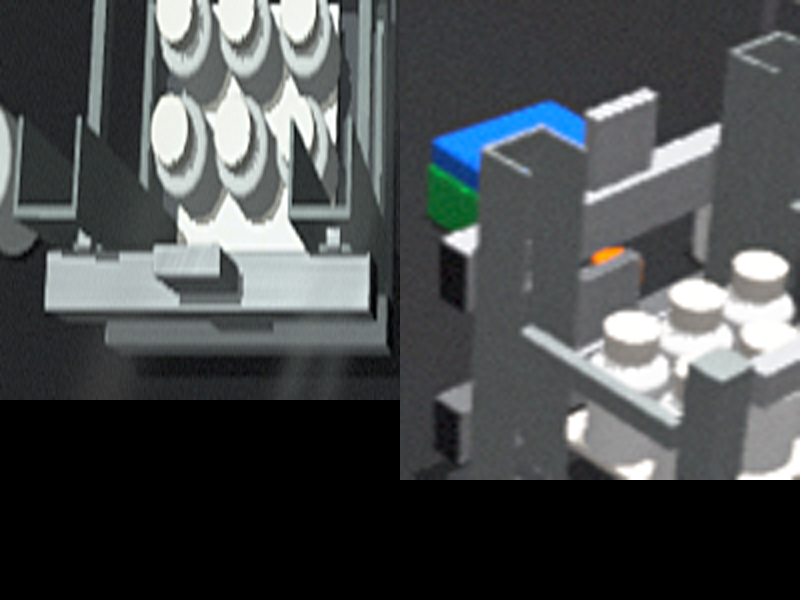

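View pics/scene6.png

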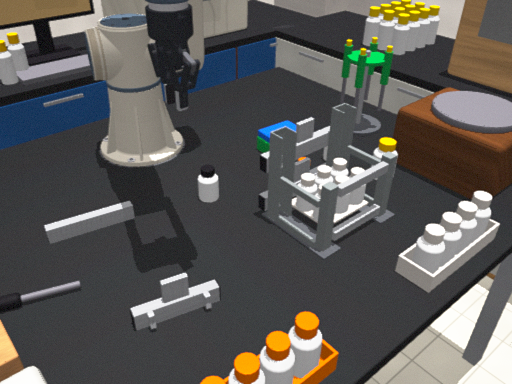

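View pics/top6.png

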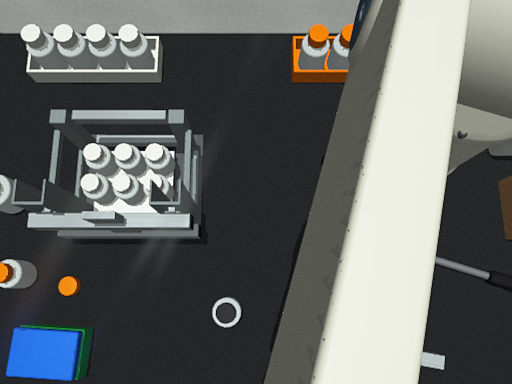

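Run:
```python
from h import *
import glob
T,ts=snap('top');S,ss=snap('scene')
a=T['color'][:,:,::-1]
C=np.zeros((600,800,3),np.uint8)
C[:300]=cv2.resize(a[200:237,15:115],(800,300),interpolation=cv2.INTER_CUBIC);C[300:]=cv2.resize(a[200:237,105:205],(800,300),interpolation=cv2.INTER_CUBIC)
cv2.imwrite('pics/c7.png',C)
# predicted home geometry vs. picture
seat=np.array([.5125,.182,.16])
for n,X in dict(TLb=(0,.13,.01),TRb=(0,-.13,.01),TLf=(-.024,.13,.01),TRf=(-.024,-.13,.01),grip=(-.012,0,.034)).items():
    print(n,'top',proj(T,ts,seat+X).round(1),'scene',proj(S,ss,seat+X).round(1))
L=[np.load(f'/tmp/{c}_beam_grip.npy') for c in ['scene','top']];print(tri(L))
```

```text
TLb top [ 28.4 212.1] scene [343.3 125.7]
TRb top [190.2 212. ] scene [266.7 158.5]
TLf top [ 26.7 226.9] scene [336.2 122.4]
TRf top [189.7 226.8] scene [259.8 154.4]
grip top [103.8 216.9] scene [304.5 130.4]
(array([0.50196969, 0.18555265, 0.19452323]), [np.float64(0.001065900353303199), np.float64(0.0010659003533031203)])
```

View pics/c7.png

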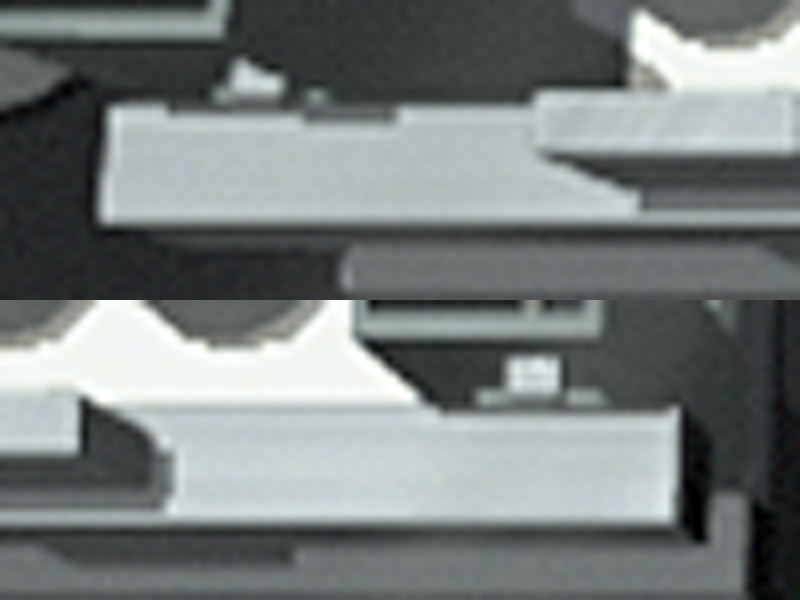

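```bash
python3 -c "
from rig import r
print(r.read_state()['time'],r.job_done())"
```

```text
the job is handed in; nothing more can be done
16.7 None
```

The long beam is seated in the rack's upper front slots, released, and the job was handed in at 16.7 s of the 42 s allowed. I gripped it by its plate, carried it to the rack, put both hooks through the slots and pushed it straight down. It met a hard stop within about 1 mm of the expected height. I pressed on to about 38 N, eased off, opened the fingers and moved the arm clear.

**Seating:** in the last top picture both hooks sit over their slot edges. The beam's ends lie within about 1.5 pixels (roughly 2 mm) of the predicted fully-home position. The visible gap to the uprights is about 0.5 mm or less, a little more at the right hook than the left.

**Level:** the network's estimate of the grip point (two-camera fit) gave a height of 194.5 mm, against 194 mm expected. Its left-right value was about 3.5 mm off my own estimate, but the beam's ends in the picture fit the intended position.

**Not seen directly:** in the scene picture the left end of the beam was hidden behind an upright, so I confirmed the height by picture only at the right end. The left end was checked from the top view alone.

**Short beam:** I did not touch it, and in the last scene picture it lies where it was. The arm hid it in the last top picture.

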